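Check a belt sander's tension yoke with a spring scale

ROBOT

A 6-joint arm with a two-finger parallel gripper is mounted at the origin on the work surface. World frame = base frame: x ahead of the robot, y to its left, z up, the work surface at z = 0. Lengths are in m, angles in rad, forces in N, time in s.
With the tool pointing down it reaches from about 0.3 to 0.825 m from the base axis. Payload 5.4 kg.
Tool frame: the origin (TCP) lies at the very end of the fingers, on their centre line; the grasp point (between the pads) lies 19 mm behind it; z points along the fingers, x is the direction in which the jaws open and shut, and the axes are right-handed (so a half turn about z gives the same grasp; the last joint's range is limited). The gripper opens to 92 mm and grips with 3 to 60 N. Pads are 20 mm wide; open, the fingers measure 128 mm over their backs; the gripper's body (75 mm by 189 mm) begins 69 mm behind the grasp point.
Start: joints at [-1.386, 0.158, 1.597, -0, 1.386, -0.21], TCP at [0.221, -0.531, 0.215] pointing down, gripper open.
Joint ranges: [-2.91, 2.91], [-0.94, 2.29], [0.18, 2.7], [-1.29, 4.43], [0.17, 2.64], [-3, 3]. Speed limits (rad/s): [2.57, 2.57, 3.14, 3.14, 3.14, 3.14].

INTERFACE

Orientations are given as a rotation vector (axis times angle).
In Python, from workcell import bot gives the robot as it stands. Calls block until the motion is done:
- bot.goto(position, orientation): joint-space move of the TCP to a pose.
- bot.line_to(position, rot=None, max_speed=0.15): straight line of the TCP; rot=None keeps the orientation; max_speed is the mean speed in m/s.
- bot.set_joints(angles): joint-space move.
- bot.set_gripper(opening, newtons=None): opening from 0.0 (shut) to 1.0 (fully open); newtons is the grip in N (None keeps the last); returns when the fingers have stopped.
- bot.hold(seconds).
- bot.inverse_kinematics(position, orientation): joint angles nearest the present ones, or None.
- bot.read_camera(name): name is "scene" or "top" or "wrist"; returns a dict with "pixels" (480x640x3 uint8, blue, green, red), "fx", "fy", "cx", "cy" (pixels), "R" (3x3) and "t" (3): a world point X has camera coordinates R X + t. Camera axes: x right, y down, z forward; pixel columns grow to the right and rows downward; lengths in m; the calibration is good to about 2 mm. A picture is of the moment at which its call begins. There is no depth.
A pose or a line that the arm cannot do raises bot.MotionError and nothing moves.
- bot.job_done(): hands the job in, once; it reports no verdict.
Readings, each from a call of its own:
- bot.current_clock(): time.
- bot.current_joints(): joint angles.
- bot.current_joint_vel(): joint speeds.
- bot.current_effort(): joint torques, N m.
- bot.current_ee_pos(): TCP position.
- bot.current_tool_rot(): TCP orientation.
- bot.current_contact_force(): force on the tool from outside, world axes, zero at the start.
- bot.current_ft_torque(): the same for the moment, N m.
- bot.current_opening(): opening from 0.0 (shut) to 1.0 (fully open).
Only numpy, scipy, OpenCV 4.12 (cv2) and the standard library are available. Lean on these libraries where they do the work, as an engineer would, in place of code of your own. Each camera call takes 0.05 s, during which the arm holds its last target. There are 200 camera calls.

TASK

Take the spring scale from the wooden board, hook it over the cross-bar of the belt sander's sprung tension yoke and pull in line with the yoke until the scale's pointer stands at its cursor clip, and hold it there for a second. Then ease it back without letting the yoke snap home, unhook, and lay the scale flat on the wooden board again.

Things in the scene. Friction and masses are not known exactly. Their poses are not given: they have to be found in the camera images.
- scale: Hand spring scale, 0.31 kg, 235 mm long. Origin: centre of the underside of its black grip block (90 x 32 x 36 mm high, x -45 to 45); +x runs to the hook, +z up. In front an aluminium rail (30 wide, 6 thick, underside z 0) to x 136, ending in a 36 mm high plate. A sprung rod with a pointer disc and hook slides out along +x.
- scale_grip (a point): Where to grip the scale, across its y (32 mm): middle of the grip block, 22 mm above its underside, so the fingertips clear the board. Axes as the scale's.
- scale_rod (a joint): How far the scale's rod is pulled out of the grip block, m: 0 home, end stop at 0.070. The spring gives 0.30 N per mm (9 N at 30 mm), no preload.
- pointer (a point): Centre of the white pointer disc (24 mm across, 3 mm thick) on the rod: scale frame (60 mm + scale_rod, 0, 24 mm).
- hook (a point): Middle of the hook's bight, moves with the rod: scale frame (166 mm + scale_rod, 0, 20 mm), on the rod's lower side. The rod (8 mm thick, axis z 24) runs straight from the end plate and bends straight down 20 mm ahead of this point, tip at z 2: open underneath, 46 mm of free rod between plate and bend. The bar goes under the rod, on the grip side of the bent tip (inner face 16 mm ahead).
- scale_cursor (a joint): Where the cursor clip is set along the rail, m, in the same measure as scale_rod: the pointer stands at the cursor when scale_rod equals scale_cursor. Set before the start to 0.030 to 0.045; it stays there.
- cursor (a point): Middle of the cursor clip, a dark steel arch (4 mm thick along x, 40 mm wide) over the rail: scale frame (60 mm + scale_cursor, 0, 24 mm). The pointer passes through it.
- board: Fixed wooden board 270 (x) x 220 (y) x 15 mm; origin: centre of its underside. A strip 240 x 20 mm with cutters stands along its +y edge (centre y 97 mm, top at z 49 mm); the rest is flat.
- board_top (a point): Centre of the board's top face; axes as the board's.
- sander: Fixed bench belt sander with a grey body 260 x 120 mm and brown belt on top (115 mm high; a work stop at its back end to 150 mm). Origin: centre of its underside; its nose with the yoke looks to its own -x. The body begins at x -110, its base plate (18 mm high) at x -150 mm; a motor sticks out on its +y side.
- yoke_bar (a point): Middle of the yoke's cross-bar, moves with the yoke: a horizontal steel bar 8 mm thick and 90 mm long along the sander's y, axis 80 mm above the bench, 90 mm in front of the sander's body at rest, held by two 8 mm side rods at y -45 and 45 mm; free above and below. Pull it along the sander's -x.
- yoke (a joint): How far the yoke is pulled out along the sander's -x, m: 0 home, stop at 0.042. A hidden spring and dead weight pull it home; its resistance varies (it starts to give at 3 to 9 N and moves 1 to 40 mm by the time the scale is at its cursor) and cannot be seen beforehand: feel it or watch the pointer.
- wrench: bystander: open-ended steel wrench 160 mm long lying flat, under 15 mm high; may lie below the path of the pull. Leave alone. Origin: about the middle of its underside.
- driver: bystander: screwdriver 180 mm long lying on the bench. Leave alone. Origin: about the middle of its underside.
- oil: bystander: grey bottle, 60 mm across, 160 mm high. Leave alone. Origin: about the middle of its underside.
- jar: bystander: clear jar, 70 mm across, 90 mm high. Leave alone. Origin: about the middle of its underside.
- carton: bystander: small cardboard box 80 x 110 x 60 mm. Leave alone. Origin: about the middle of its underside.
- cup: bystander: white mug, 76 mm across, 90 mm high. Leave alone. Origin: about the middle of its underside.

How it is judged:
By the outcome, as a careful person would: the job done as asked, in the order asked, and still so for the second after the job is handed in, with the robot touching nothing.
It also fails if it takes over 58 s, if anything falls off the work surface, if the arm or the gripper's body presses on something with over 40 N, if the wrist force passes 120 N, or if a joint passes its speed limit or range.

## Working session

There is one attempt and no reset: what is moved stays moved. The work goes in short steps, each a Python script; the robot and the scene stay as the last script left them, time stands still between calls to the robot, and variables do not carry over. Pictures are saved under pics/ and viewed, about 8 in all and at most 12, crops included, and the job is handed in when it is done.

```bash
mkdir -p pics; ls; python3 - <<'E'
from workcell import bot
import cv2,numpy as np,pickle
for n in ("scene","top"):
    d=bot.read_camera(n); cv2.imwrite(f"pics/{n}0.png",d["pixels"]); pickle.dump(d,open(f"{n}0.pkl","wb"))
    R=d["R"];print(n,d["fx"],-np.array(R).T@d["t"])
print(bot.current_clock(),bot.current_tool_rot())
E
```

```text
pics
scene 508.43498377107795 [1.30271403 0.22152641 0.7406366 ]
top 481.70000710422255 [0.44673219 0.0543782  1.24153717]
0.1 [-2.61301727e+00  1.74194224e+00  1.80953458e-03]
```

View pics/scene0.png

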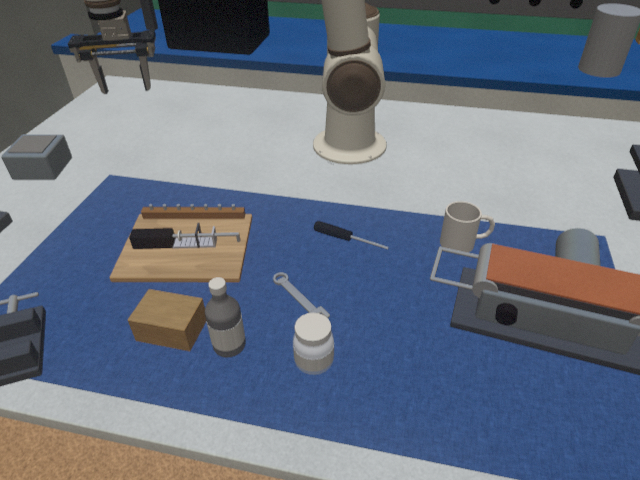

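View pics/top0.png

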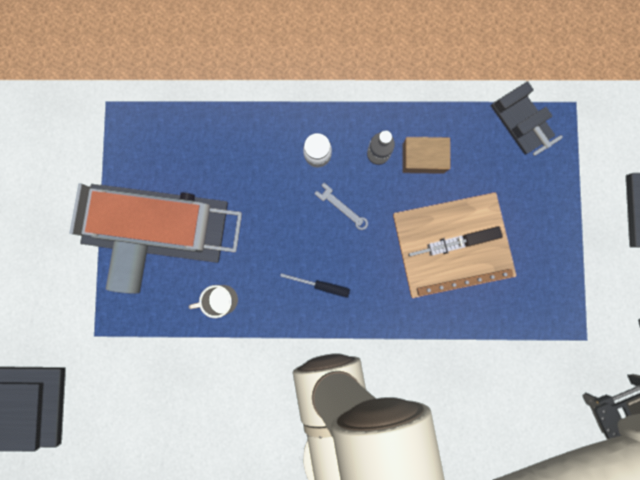

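The scene picture shows the board at about (190,245) with the scale on it, hook to the right. The sander is at right, with its yoke bar at about (437,265). In the top picture the scale runs from about (500,235) to (410,256) and the yoke bar is at about (239,231), facing image right (-y). I'll make one enlarged composite to read points more closely.

```bash
python3 - <<'E'
import cv2,numpy as np
s=cv2.imread("pics/scene0.png");t=cv2.imread("pics/top0.png")
def crop(im,x,y,w=133,h=100,k=3):
    c=cv2.resize(im[y:y+h,x:x+w],None,fx=k,fy=k,interpolation=cv2.INTER_CUBIC)
    for i in range(0,w,10):
        if (x+i)%10==0 or True:
            xx=(-(x)%10+i)*k
            if xx<w*k: cv2.line(c,(xx,0),(xx,5),(0,255,255),1); 
            if (x+xx//k)%20==0 and xx<w*k: cv2.putText(c,str(x+xx//k),(xx-8,15),0,.35,(0,255,255),1)
    for i in range(0,h,10):
        yy=(-(y)%10+i)*k
        if yy<h*k:
            cv2.line(c,(0,yy),(5,yy),(0,255,255),1)
            cv2.putText(c,str(y+yy//k),(7,yy+4),0,.35,(0,255,255),1)
    return c
a=np.vstack([np.hstack([crop(t,390,190),crop(t,150,180)]),np.hstack([crop(s,120,190),crop(s,400,220)])])
cv2.imwrite("pics/crops.png",a);print(a.shape)
E
```

```text
(600, 798, 3)
```

View pics/crops.png

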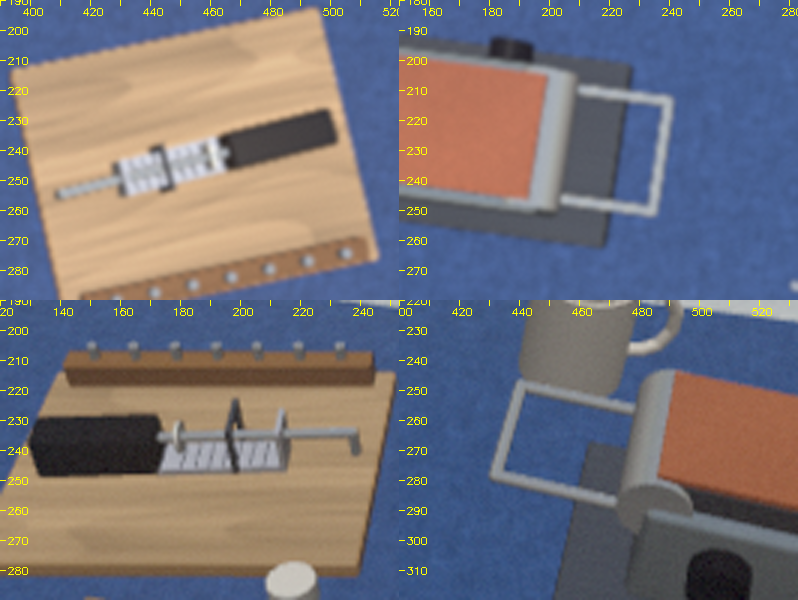

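```bash
cat > h.py <<'E'
import numpy as np,cv2,pickle
def P(d): return np.array([[d["fx"],0,d["cx"]],[0,d["fy"],d["cy"]],[0,0,1]])@np.c_[d["R"],d["t"]]
def tri(d1,p1,d2,p2):
    X=cv2.triangulatePoints(P(d1),P(d2),np.float64(p1).reshape(2,1),np.float64(p2).reshape(2,1))[:,0]
    return X[:3]/X[3]
def plane(d,p,z):
    R=np.array(d["R"]);c=-R.T@d["t"];r=R.T@[(p[0]-d["cx"])/d["fx"],(p[1]-d["cy"])/d["fy"],1]
    return c+r*(z-c[2])/r[2]
def proj(d,X):
    q=P(d)@np.r_[X,1];return q[:2]/q[2]
E
python3 - <<'E'
from h import *
np.set_printoptions(precision=4,suppress=True)
t=pickle.load(open("top0.pkl","rb"));s=pickle.load(open("scene0.pkl","rb"))
for n,a,b in [("bar near",(235.3,250.3),(440.7,247.3)),("bar far",(239.3,213.3),(431.7,278.7)),("hookbend",(409,254.7),(238.3,234)),
 ("cursor top",(442.5,246.5),(198,230)),("grip rear-near top",(502.3,236.7),(132.3,229)),("board c",(393.3,213.3),(239.5,281))]: print(n,tri(t,a,s,b))
g=lambda p,z:plane(t,p,z)
print("grip",g((463.7,236.7),.051),g((499.3,226.7),.051),g((502.3,236.7),.051),g((467.3,246),.051))
print("rod end",g((409,254.7),.039))
print("bar z.08",g((235.3,250.3),.08),g((239.3,213.3),.08))
print("board",[g(p,.015)[:2] for p in [(393.3,213.3),(496.7,192.7),(516,276.7)]])
print("rods inboard",g((210,246.5),.08),g((211,209.7),.08))
E
```

```text
bar near [0.5069 0.2732 0.0818]
bar far [0.5974 0.2634 0.0793]
hookbend [ 0.5005 -0.1558  0.0378]
cursor top [ 0.5211 -0.2376  0.0513]
grip rear-near top [ 0.5454 -0.384   0.0488]
board c [ 0.6081 -0.1204  0.0043]
grip [ 0.5449 -0.2886  0.051 ] [ 0.5701 -0.3768  0.051 ] [ 0.5453 -0.3835  0.051 ] [ 0.5219 -0.2969  0.051 ]
rod end [ 0.5004 -0.1553  0.039 ]
bar z.08 [0.5072 0.2707 0.08  ] [0.5974 0.2629 0.08  ]
board [array([ 0.6072, -0.1207]), array([ 0.6615, -0.3858]), array([ 0.4472, -0.428 ])]
rods inboard [0.5161 0.3324 0.08  ] [0.606  0.3323 0.08  ]
```

Heights agree with the text (bar about 80 mm, rod about 38 mm, grip top about 49 mm), and grip to bend measures 187 mm against 186 mm. Now I'll move above the scale and take a close look with the wrist camera.

```bash
cat >> h.py <<'E'
from scipy.spatial.transform import Rotation as Ro
def rot(a):
    "tool down, tool x at yaw a (deg)"
    c,s=np.cos(np.radians(a)),np.sin(np.radians(a))
    return Ro.from_matrix(np.array([[c,s,0],[s,-c,0],[0,0,-1]]).T).as_rotvec()
E
python3 - <<'E'
from h import *; from workcell import bot
np.set_printoptions(precision=3,suppress=True)
for a in (14,-166):
    for p in ([.5455,-.3364,.17],[.54,.10,.15],[.53,.02,.068]):
        q=bot.inverse_kinematics(p,rot(a if p[1]<0 else a-20)); print(a,p,q)
bot.goto([.5455,-.3364,.17],rot(14))
d=bot.read_camera("wrist");pickle.dump(d,open("w1.pkl","wb"));cv2.imwrite("pics/w1.png",d["pixels"])
R=np.array(d["R"]);print(-R.T@d["t"],R,bot.current_clock())
for X in ([.5004,-.1553,.039],[.5455,-.3364,.051]):print(proj(d,X))
E
```

```text
14 [0.5455, -0.3364, 0.17] [-0.741  0.36   1.445 -0.     1.336 -0.985]
14 [0.54, 0.1, 0.15] [-0.037  0.15   1.738 -0.     1.254  0.068]
14 [0.53, 0.02, 0.068] [-0.19   0.21   1.848 -0.     1.084 -0.086]
-166 [0.5455, -0.3364, 0.17] [-0.741  0.36   1.445 -0.     1.336  2.156]
-166 [0.54, 0.1, 0.15] None
-166 [0.53, 0.02, 0.068] None
[ 0.527 -0.263  0.34 ] [[ 0.971  0.24   0.   ]
 [ 0.231 -0.934  0.274]
 [ 0.066 -0.266 -0.962]] 1.5667
[322.412 -12.236]
[322.81  224.994]
```

View pics/w1.png

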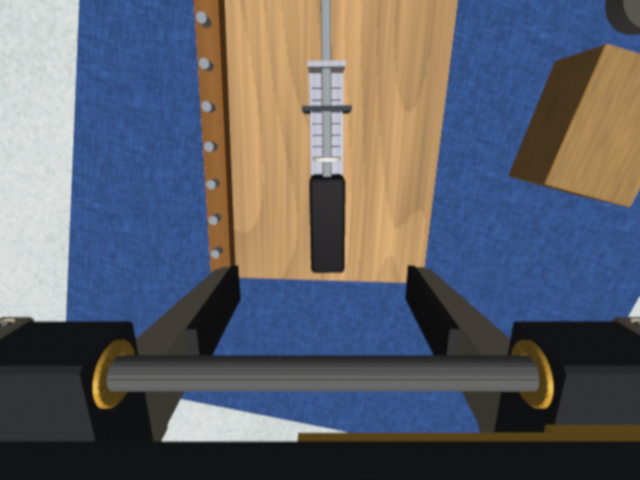

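The wrist view shows the grip's top face at (312..344, 177..271), centred at about (328,224). The white pointer is at about (327,160), the dark cursor at about (326.5,109), and the rod passes (325.5,20).

```bash
python3 - <<'E'
from h import *
np.set_printoptions(precision=4,suppress=True)
d=pickle.load(open("w1.pkl","rb"))
g=plane(d,(328,224),.051);r=plane(d,(325.5,20),.043);e1=plane(d,(328,177),.051);e0=plane(d,(328,271),.051)
p=plane(d,(327,160),.0505);cu=plane(d,(326.5,109),.0545);pl=plane(d,(326.5,63),.051)
print("grip",g,"ends",e0,e1,np.linalg.norm(e1-e0))
u=(r-(e0+e1)/2)[:2];print("yaw",np.degrees(np.arctan2(u[1],u[0])))
u/=np.linalg.norm(u);m=((e0+e1)/2)[:2]
for n,v in (("ptr",p),("cursor",cu),("plate",pl),("rod",r)):print(n,(v[:2]-m)@u)
E
```

```text
grip [ 0.5498 -0.3344  0.051 ] ends [ 0.5608 -0.3781  0.051 ] [ 0.5396 -0.294   0.051 ] 0.08669015175675855
yaw 104.77359658302011
ptr 0.05760346349299115
cursor 0.0979796058310747
plate 0.13221267575768383
rod 0.164302123303491
```

```bash
python3 - <<'E'
from h import *; from workcell import bot
np.set_printoptions(precision=4,suppress=True)
bot.goto([.5485,-.3355,.08],rot(14.6))
bot.line_to([.5485,-.3355,.018],max_speed=.1)
print(bot.current_contact_force())
bot.set_gripper(0.0,40); print(bot.current_opening()*92,bot.current_contact_force())
bot.line_to([.5485,-.3355,.12],max_speed=.15);print(bot.current_contact_force())
bot.line_to([.5485,-.3355,.30],max_speed=.3)
bot.goto([.55,.28,.30],rot(-5))
d=bot.read_camera("wrist");pickle.dump(d,open("w2.pkl","wb"));cv2.imwrite("pics/w2.png",d["pixels"])
print(bot.current_opening()*92,bot.current_contact_force(),bot.current_clock())
for X in ([.5072,.2707,.08],[.5974,.2629,.08]):print(proj(d,X))
E
```

```text
[-0.5554 -0.0086  0.1742]
32.00083865203253 [ 0.8535 -0.3438 -0.2217]
[ 0.1109  0.8823 -4.077 ]
31.861550488157487 [ 0.0135  0.3481 -2.6673] 7.55
[286.4127 214.4089]
[362.3434 214.2256]
```

View pics/w2.png

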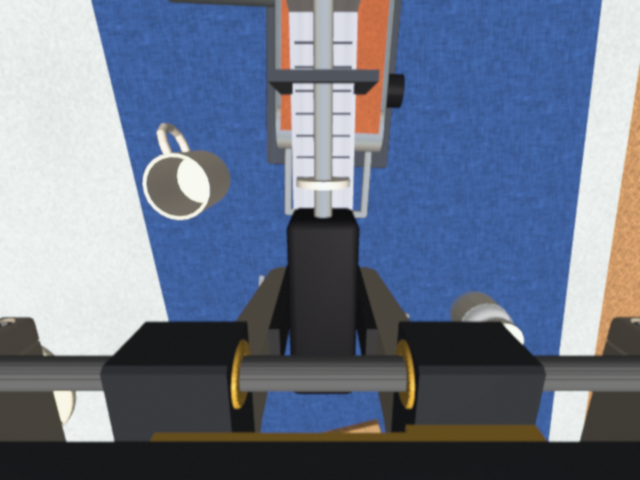

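The scale is held firmly and straight. The bar's ends show at about (287,213) and (364,214). I'll enlarge the crop.

```bash
python3 - <<'E'
import cv2
i=cv2.imread("pics/w2.png")[130:230,265:398]
cv2.imwrite("pics/w2c.png",cv2.resize(i,None,fx=6,fy=6,interpolation=cv2.INTER_CUBIC))
E
```

```text
(no output)
```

View pics/w2c.png

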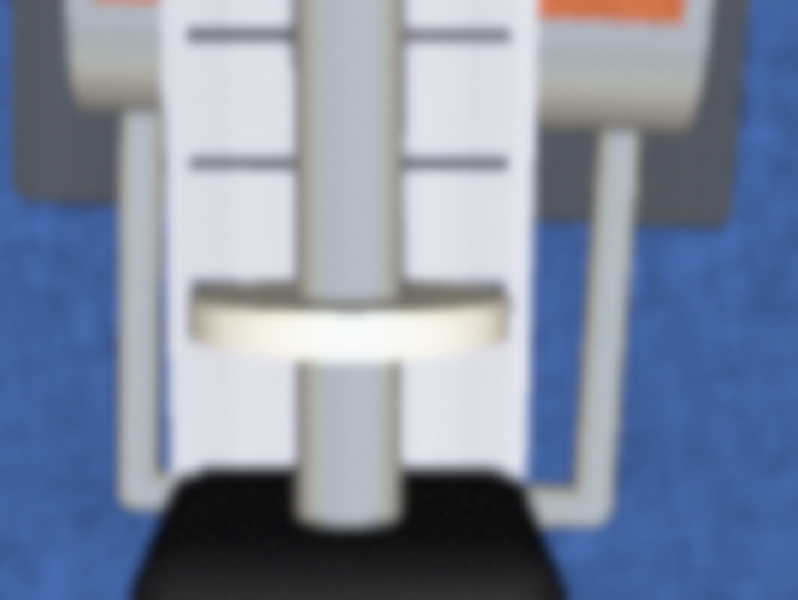

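```bash
python3 - <<'E'
from h import *
np.set_printoptions(precision=4,suppress=True)
d=pickle.load(open("w2.pkl","rb"))
a,b,c,e=[plane(d,p,.08)[:2] for p in ((288,212),(363.7,214.5),(288.3,149.2),(368.2,152.5))]
print(a,b,np.linalg.norm(a-b),(a+b)/2)
for v in (b-a,): print("bar normal yaw",90+np.degrees(np.arctan2(v[1],v[0])))
for v in (c-a,e-b,(c+e-a-b)): print(np.degrees(np.arctan2(v[1],v[0])))
for p in ((323.3,150),(323.3,210)):print(plane(d,p,.325))
E
```

```text
[0.5094 0.2735] [0.599  0.2624] 0.09024163100752627 [0.5542 0.2679]
bar normal yaw 82.9804351568584
83.03737885552296
82.79346811465386
82.91590169739916
[0.5577 0.3503 0.325 ]
[0.5555 0.3247 0.325 ]
```

Bar length 90.2 mm and yaw 83.0° are consistent, and the centre is (0.554,0.268). I'll hover over the bar and check.

```bash
cat >> h.py <<'E'
BAR=np.array([.5538,.2676]);U=np.array([np.cos(np.radians(83)),np.sin(np.radians(83))])
def at(s,z): "TCP with hook bight s m ahead of bar rest centre (rod home)"; return np.r_[BAR+U*(s-.166),z]
E
python3 - <<'E'
from h import *; from workcell import bot
bot.goto(at(.005,.16),rot(-7))
bot.line_to(at(.005,.098),max_speed=.1)
s=bot.read_camera("scene");t=bot.read_camera("top")
r=lambda d,x,y:cv2.resize(d["pixels"][y:y+100,x:x+130],None,fx=3,fy=6/2,interpolation=cv2.INTER_CUBIC)
cv2.imwrite("pics/hov.png",np.hstack([r(s,380,200),r(t,190,180)]))
print(bot.current_clock(),bot.current_contact_force(),proj(s,np.r_[BAR,.08]),proj(t,np.r_[BAR,.08]))
X=np.r_[BAR+U*.005+U*.02,.098-.003+.024];print("bend exp",proj(s,X),proj(t,X))
E
```

```text
9.3083 [-0.69778243  0.08845473 -3.62334419] [435.16946757 263.25172186] [237.00864382 231.10227756]
bend exp [451.4576633  250.72468532] [223.48299973 228.22948595]
```

View pics/hov.png

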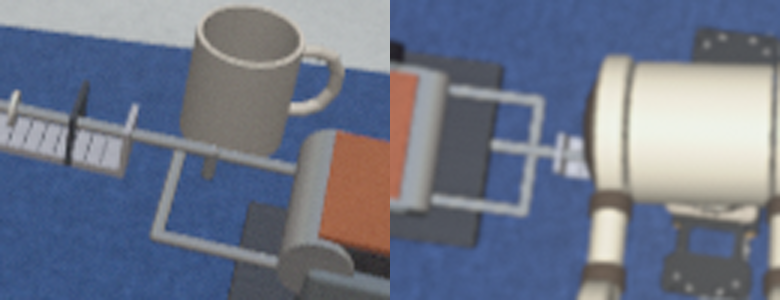

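The hover picture agrees with the prediction: the bend is at (224.3,228.3) in top against an expected (223.5,228.2), and the tip is beyond the bar and centred. Next I descend and start the pull, stopping short of the cursor to look.

```bash
python3 - <<'E'
from h import *; from workcell import bot
bot.line_to(at(.005,.069),max_speed=.06)
f0=bot.current_contact_force();print(f0)
U3=np.r_[U,0]
s=.005;bot.line_to(at(-.010,.069),max_speed=.06);s=-.010
F=0
while F<9 and s>-.085:
    s-=.003;bot.line_to(at(s,.069),max_speed=.05)
    f=bot.current_contact_force()-f0;F=f@U3;print(round(s*1e3),f.round(2),round(F,2))
d=bot.read_camera("wrist");pickle.dump(d,open("w3.pkl","wb"))
cv2.imwrite("pics/w3.png",cv2.resize(d["pixels"][0:230,240:410],None,fx=3.4,fy=2.6,interpolation=cv2.INTER_CUBIC))
pickle.dump((s,f0),open("st.pkl","wb"))
print(bot.current_clock(),bot.current_ee_pos(),bot.current_opening()*92)
E
```

```text
[-0.22320093  0.18912563 -2.30521721]
-13 [-0.28  0.89 -0.02] 0.85
-16 [ 1.77  2.29 -0.86] 2.49
-19 [-0.33  2.88 -0.99] 2.82
-22 [ 0.5   3.81 -1.26] 3.85
-25 [ 0.81  5.3  -0.43] 5.36
-28 [ 1.71  5.87 -0.99] 6.04
-31 [ 0.66  6.65 -0.69] 6.68
-34 [ 1.84  6.8  -2.47] 6.97
-37 [ 1.64  7.28 -1.63] 7.43
-40 [ 2.14  7.18 -1.84] 7.39
-43 [ 3.31  7.18 -1.  ] 7.53
-46 [ 2.9   8.41 -1.47] 8.7
-49 [ 1.84  8.44 -1.14] 8.6
-52 [ 2.19  9.23 -1.63] 9.43
13.8917 [0.52711761 0.05266292 0.06883049] 31.477452189086176
```

View pics/w3.png

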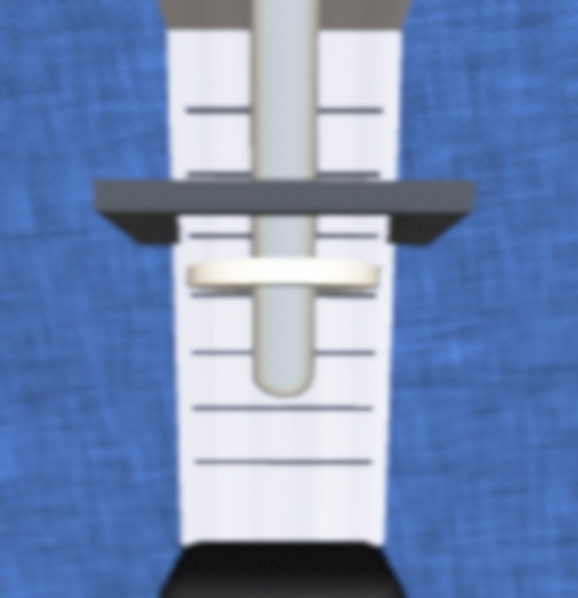

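The pointer disc (row about 105) is still short of the cursor arch (top face row about 75.5). The yoke started to give at about 7 N. I'll convert both to scale coordinates.

```bash
cat >> h.py <<'E'
def sx(d,tcp,row,z,col=323.5):
    "scale-frame x (m) of image row at scale height z; grasp offset not included"
    X=plane(d,(col,row),tcp[2]-.003+z); return (X[:2]-tcp[:2])@U
E
python3 - <<'E'
from h import *
d=pickle.load(open("w3.pkl","rb"));t=np.array([0.52711761,0.05266292,0.06883049])
print("disc rim top",[sx(d,t,r/2.6,.036) for r in (258,273,288)])
for z in (.036,.038,.040,.042): print("cursor top",z,[sx(d,t,r/2.6,z) for r in (180,196.5,213)])
print("arch base",[(z,sx(d,t,243/2.6,z)) for z in (0,.006)])
print("grip front top",sx(d,t,543/2.6,.036),"rear plate",sx(d,t,28/2.6,.036),"plate base",sx(d,t,28/2.6,.006))
E
```

```text
disc rim top [np.float64(0.09048296678495384), np.float64(0.0884130626816941), np.float64(0.08632492186489826)]
cursor top 0.036 [np.float64(0.10096152982801943), np.float64(0.09878389819435722), np.float64(0.09658561696785692)]
cursor top 0.038 [np.float64(0.10060175847557312), np.float64(0.09845594430680554), np.float64(0.09628978225724563)]
cursor top 0.04 [np.float64(0.10024198712312683), np.float64(0.09812799041925384), np.float64(0.09599394754663436)]
cursor top 0.042 [np.float64(0.09988221577068052), np.float64(0.09780003653170216), np.float64(0.0956981128360231)]
arch base [(0, np.float64(0.09679455603411571)), (0.006, np.float64(0.09608460870187047))]
grip front top 0.04778386748138191 rear plate 0.12009985647641136 plate base 0.12969088986832408
```

```bash
python3 - <<'E'
from h import *
d=pickle.load(open("w3.pkl","rb"))
p=d["pixels"].astype(float);c=np.r_[300:311,336:347]
for r in range(64,118,2): print(r,p[r,c].mean(0).round(),end=" ; ")
E
```

```text
64 [236. 227. 225.] ; 66 [155. 143. 139.] ; 68 [140. 130. 126.] ; 70 [120. 109. 104.] ; 72 [106.  96.  91.] ; 74 [106.  96.  91.] ; 76 [106.  96.  90.] ; 78 [106.  96.  90.] ; 80 [93. 85. 81.] ; 82 [131. 123. 121.] ; 84 [236. 228. 226.] ; 86 [244. 237. 235.] ; 88 [235. 227. 225.] ; 90 [160. 148. 144.] ; 92 [222. 211. 208.] ; 94 [243. 236. 234.] ; 96 [244. 236. 235.] ; 98 [244. 237. 236.] ; 100 [242. 243. 244.] ; 102 [239. 246. 248.] ; 104 [238. 246. 248.] ; 106 [238. 245. 248.] ; 108 [206. 220. 225.] ; 110 [133. 140. 144.] ; 112 [132. 128. 128.] ; 114 [183. 171. 168.] ; 116 [240. 232. 231.] ;
```

```bash
cat >> h.py <<'E'
C=np.r_[300:311,336:347]
def endrow(d):
    p=d["pixels"].astype(float)[60:125][:,C].mean(1);w=p[:,2]-p[:,0]
    i=np.where(w>0)[0]
    if len(i)==0: return None
    i=i[-1]; return 60+i+w[i]/(w[i]-w[i+1])
E
python3 - <<'E'
from h import *; from workcell import bot
s,f0=pickle.load(open("st.pkl","rb"));U3=np.r_[U,0]
for k in range(25):
    d=bot.read_camera("wrist");e=endrow(d)
    F=np.mean([(bot.current_contact_force()-f0)@U3 for _ in range(3)])
    print(round(s*1e3,1),e and round(e,1),round(F,2))
    if e is None or F>14 or s<-.115: break
    rem=(e-85.2)/2.78e3
    if rem<.0004: break
    s-=min(.003,rem);bot.line_to(at(s,.069),max_speed=.04)
pickle.dump((s,f0),open("st.pkl","wb"))
bot.hold(1.2);d=bot.read_camera("wrist")
print(endrow(d),[round((bot.current_contact_force()-f0)@U3,2) for _ in range(2)],bot.current_clock())
cv2.imwrite("pics/w4.png",cv2.resize(d["pixels"][0:230,240:410],None,fx=3.4,fy=2.6,interpolation=cv2.INTER_CUBIC))
E
```

```text
-52.0 108.8 9.36
-55.0 106.5 9.83
-58.0 103.4 9.62
-61.0 100.1 11.73
-64.0 96.7 11.42
-67.0 93.3 11.78
-69.9 90.3 12.14
-71.7 88.2 11.81
-72.8 86.3 12.36
-73.2 85.8 12.17
85.73755656108597 [np.float64(12.75), np.float64(12.75)] 17.8917
```

View pics/w4.png

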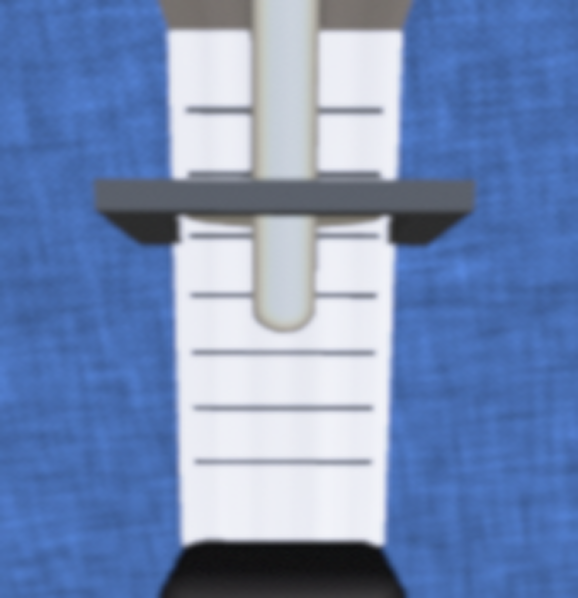

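The pointer disc is now under the cursor arch, with only its shadowed rear face showing at rows 82–85, as predicted for alignment. The force of about 12.3 N gives roughly 41 mm, and the rod tail moved 9.8 mm. I'll hold a little longer, then ease back, unhook and go over the board.

```bash
python3 - <<'E'
from h import *; from workcell import bot
s,f0=pickle.load(open("st.pkl","rb"));U3=np.r_[U,0]
bot.hold(.5)
for s in (-.060,-.045,-.030,-.018,-.008,.004):
    bot.line_to(at(s,.069),max_speed=.025);print(s,((bot.current_contact_force()-f0)@U3).round(2))
bot.line_to(at(.004,.085),max_speed=.05);print(bot.current_contact_force())
bot.line_to(at(.004,.15),max_speed=.1)
bot.line_to(at(-.04,.22),max_speed=.2)
bot.goto([.5485,-.3355,.12],rot(14.6))
s=bot.read_camera("scene");t=bot.read_camera("top")
r=lambda d,x,y:cv2.resize(d["pixels"][y:y+100,x:x+130],None,fx=3,fy=3,interpolation=cv2.INTER_CUBIC)
cv2.imwrite("pics/lay.png",np.vstack([np.hstack([r(s,400,220),r(t,150,180)]),np.hstack([r(s,120,180),r(t,390,190)])]))
print(bot.current_clock(),bot.current_contact_force(),bot.current_opening()*92)
E
```

```text
-0.06 10.73
-0.045 7.92
-0.03 6.14
-0.018 2.21
-0.008 -0.77
0.004 -0.63
[-0.35163187 -0.31809236 -3.7504642 ]
25.8417 [ 0.61756111 -0.67951684 -3.25691561] 31.847723144483442
```

View pics/lay.png

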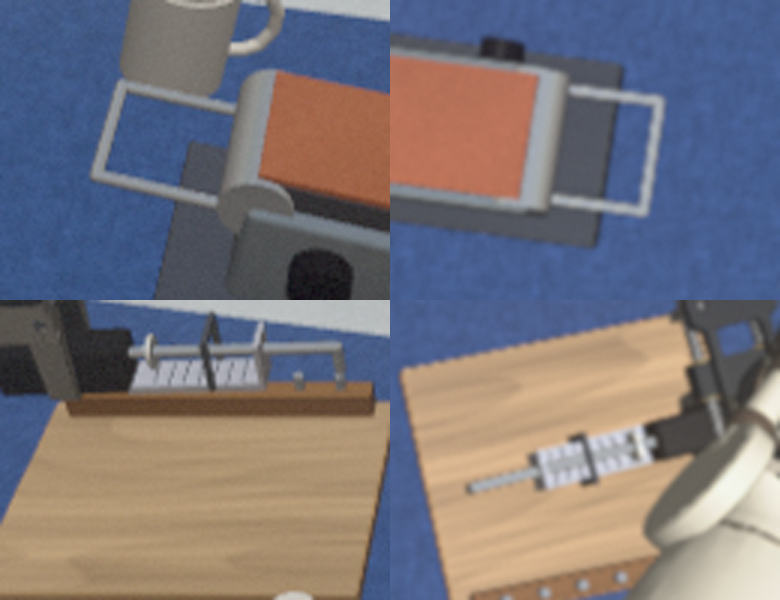

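The yoke is home, with its corners at the original pixels. The scale hangs level over the board, clear of the cutter strip. Next I lay it down, release and retreat.

```bash
python3 - <<'E'
from h import *; from workcell import bot
bot.line_to([.5485,-.3355,.03],max_speed=.1)
f0=bot.current_contact_force()[2]
for z in (.024,.021,.019,.018,.017):
    bot.line_to([.5485,-.3355,z],max_speed=.03);F=bot.current_contact_force()[2]-f0;print(z,round(F,2))
    if F>2: break
bot.set_gripper(.6);bot.hold(.2)
bot.line_to([.5485,-.3355,.06],max_speed=.06)
bot.line_to([.5485,-.3355,.20],max_speed=.2)
bot.goto([.40,-.45,.25],rot(14.6))
s=bot.read_camera("scene");t=bot.read_camera("top")
r=lambda d,x,y:cv2.resize(d["pixels"][y:y+100,x:x+130],None,fx=3,fy=3,interpolation=cv2.INTER_CUBIC)
cv2.imwrite("pics/end.png",np.vstack([np.hstack([r(s,120,180),r(t,390,190)])]))
print(bot.current_clock(),bot.current_contact_force())
E
```

```text
0.024 1.1
0.021 0.98
0.019 0.45
0.018 1.57
0.017 8.96
31.5833 [-0.70315817 -0.40528365 -0.34334034]
```

View pics/end.png

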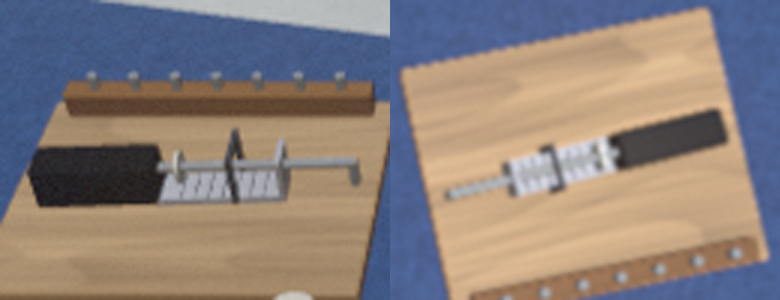

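The scale lies flat on the board as it did at the start, with the gripper clear.

```bash
python3 -c "
from workcell import bot
bot.job_done();print(bot.current_clock())"
```

```text
the job is handed in; nothing more can be done
the job is handed in; nothing more can be done
```

The job is done and handed in at about 31.6 s of the 58 s allowed. I took the scale off the board, hooked it over the yoke's bar and pulled along the yoke until the pointer stood under the cursor clip. I held it there for about 1.7 s, eased the yoke back at 25 mm/s, unhooked the scale and laid it on the board again.

- **Pointer at cursor:** in the wrist picture the pointer disc was hidden under the cursor arch, which I judge good to about 0.5 mm. I put the cursor at about 41 mm, and the wrist force of 12.2–12.75 N corresponds to 41–42.5 mm. The high end of the force reading is about 1.5 mm above the picture, within the sensor's noise.
- **Row target:** my disc-detection code gave 108.8 instead of the 111.5 I used to set its stopping row. I therefore checked alignment by the rod's tail movement (9.8 mm, against 9.4–9.7 mm needed) and by the picture.
- **Ease back:** the pull fell steadily from 10.7 N to zero, and the yoke's corners were back at their starting pixels.
- **Scale on the board:** the last picture shows it flat in its original place with the gripper clear. The set-down contact was about 9 N.

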